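# Crank a casting up out of its mould

## Robot

A 6-joint arm with a two-finger parallel gripper is mounted at the origin on a cart in front of the work surface, level with it; the furniture and walls round the work are solid. World frame = base frame: x ahead of the robot, y to its left, z up, the work surface at z = 0. Lengths are in m, angles in rad, forces in N, time in s.
With the tool pointing down it reaches from about 0.425 to 0.925 m from the base axis. Payload 12.5 kg.
Tool frame: the origin (TCP) lies at the very end of the fingers, on their centre line; the grasp point (between the pads) lies 19 mm behind it; z points along the fingers, y is the line along which they close (so a half turn about z gives the same grasp; the last joint's range is limited). The gripper opens to 85 mm and grips with 20 to 120 N. Pads are 22 mm wide; open, the fingers measure 114 mm over their backs; the gripper's body (76 mm by 85 mm) begins 54 mm behind the grasp point. The pads swing forward as they close: fully open they stand 13 mm farther back than shut.
Start: joints at [-1.264, 0.491, 1.559, -0, 1.092, -0.106], TCP at [0.251, -0.573, 0.231] pointing down, gripper open.
Joint ranges: [-3.1, 3.1], [-0.84, 2.19], [0.05, 2.79], [-1.13, 4.28], [0.06, 2.93], [-2.69, 2.69]. Speed limits (rad/s): [2.22, 2.22, 2.79, 3.14, 3.14, 3.14].

## Interface

Orientations are given as a unit quaternion [w, x, y, z].
In Python, from rig import manip gives the robot as it stands.
- The arm moves only by the tool arm_command, never from a script. Its argument "moves" is one flat list of numbers, 5 for each row, row after row: the shift along the tool's x, y, z in m, then the turn about the tool's z in rad, then the closure, from -1 (fully open) to 1 (shut). A call has 1 to 12 rows; each row is the pose to reach, as a shift and turn from the pose commanded when the call began, along the tool's axes at that moment; what a row does not reach only later rows make up. A row lasts 1/8 s, in which the tool goes at most 62.5 mm and 10.7 degrees, less where a joint would pass 70% of its speed; a pose out of reach is approached as far as the arm can. A call with a gripper value outside its range is refused whole. The fingers move at their own pace and stop on an object; "newtons" is the grip in N (left out, the last holds). Time passes only in rows, so rows that repeat a pose let the fingers close. It gives the time, the measured TCP pose, the force, the opening and the grip force at its end, in the units of the state.
- manip.read_state(): the state, without advancing time (a new reading comes with each control period).
- manip.snapshot(name): name is "side" or "top" or "wrist"; returns the picture (384x512x3 uint8, red, green, blue); there is no depth.
- manip.calibration(name): a dict with "intrinsics" (3x3 intrinsics, pixels), "k1" (the pictures are not rectified: a ray, as slopes to the right and down, at radius r is drawn at 1 + k1 r^2 times it, then the intrinsics apply), "world_from_camera" (4x4, takes a point from camera to world coordinates). Camera axes: x right, y down, z forward; pixel columns grow to the right and rows downward; lengths in m; the calibration is good to about 2 mm. A picture is of the moment at which its call begins: read the wrist's pose just before it. calibration takes no time and is no camera call; for the wrist camera it gives the pose at the moment of the call.
- manip.finish_job(): hands the job in; it is judged then, once.
The state is a dict: "time": time; "joints": joint angles; "joint_velocities": joint speeds; "joint_efforts": joint torques, N m; "tool_pos": TCP position; "tcp_rot": TCP orientation; "ft_force": force on the tool from outside, world axes, zero at the start; "moment": the same for the moment, N m; "gripper_width": opening from 0.0 (shut) to 1.0 (fully open); "grip_force": force on a finger pad.
Only numpy, scipy, OpenCV 4.12 (cv2) and the standard library are available. Lean on these libraries where they do the work, as an engineer would, in place of code of your own. Each camera call takes 0.05 s, during which the arm holds its last target. There are 200 camera calls.

## Task

Fit the loose crank onto the square drive hidden down the round well of the blue mould - its angle cannot be seen, so turn the crank by feel until it drops fully home - and wind it clockwise to its stop so that the ejector raises the yellow casting. Then lift the casting out and set it down gently, lying on the floor of the black tray, leaving the crank seated on its drive and the bystanders where they stand.

Things in the scene. Friction and masses are not known exactly. Their poses are not given: they have to be found in the camera images.
- press: Fixed blue casting mould on a dark base, 124 x 250 mm, top face 65 mm up. Origin on the worktop; its y axis runs along the length from the drive well (round, 60 mm bore, at x 0, y -68 mm) to the mould cavity (x 0, y +60 mm). An aluminium collar round the well (63 mm bore, 74 mm outside) has its mouth 73 mm above the worktop.
- drive_seat (a point): Point on the well's axis, 45 mm above the worktop and 28 mm below the collar's mouth: where the centre of the crank's foot rests when fully home. Axes as the press. From here stands up a black square drive, 22 mm across flats, 18 mm tall, its top edges chamfered to an 18 mm square over the upper 5 mm, with a round tapered nose on top (17.6 mm wide at its root, 5.5 mm tall).
- mould_top (a point): Centre of the mould cavity's mouth, level with the top face (65 mm above the worktop). Axes as the press. The casting lies in the cavity, its length along y, about 2 mm clear all round.
- ejector (a joint): Height in m by which the ejector (the cavity's floor) has been raised: 0 at the start, 0.024 at its hard upper stop; 10 mm per rad of winding the drive clockwise seen from above, 2.4 rad in all, against about 0.2 N m of friction. It stays where it is left. The drive does not turn anticlockwise from its start.
- crank: Loose steel crank, 0.39 kg (varies by a quarter), 157 mm long, 121 tall, balanced, standing upright on its hub. Origin at the centre of the hub's foot, z up, x along the arm to the knob. Hub 38 mm square, 30 tall. On it a grip block 18 mm wide (y), 40 long (x), 30 to 66 mm above the foot: pinch it across y. Arm 48 to 62 mm up; counterweight 32 mm across at x -44, 44 to 66 mm up.
- crank_foot (a point): Centre of the crank's foot, same as the crank's origin: the mouth of its socket, 25 mm square and 26 mm deep, open downwards, its sides along the crank's x and y.
- crank_knob (a point): Centre of the crank's red upright knob at its handling height: 85 mm from the hub's axis, 95 mm above the foot. The knob is a round bar 24 mm across, from 63 to 121 mm above the foot, and revolves freely on the arm.
- casting: Loose yellow cast dog-bone bar, 0.12 kg, 98 mm long (its y), 28 mm tall; ends 40 mm wide and 24 mm long; waist 26 mm wide (its x) and 50 mm long. Origin at the centre of its underside. At the start it lies in the cavity with its top 3 mm below the mould's top face, too deep to grip; with the ejector fully up it stands 21 mm proud and can be pinched across the waist.
- tray: Fixed black open tray, 186 x 238 mm, 66 mm tall, flaring walls; origin at the centre of its underside on the worktop, y along its length; floor 9 to 10 mm above the worktop, flat over the middle 130 x 180 mm.
- beaker: Bystander: glass beaker, 69 mm across, 92 mm tall, origin at the centre of its underside.
- brown_bottle: Bystander: brown dropper bottle, 42 mm across, 101 mm tall, origin at the centre of its underside.
- timer: Bystander: white lab timer, 64 x 68 x 23 mm, origin at the centre of its underside.
- masking_tape: Bystander: roll of masking tape lying flat, 69 mm across, 19 mm tall, origin at the centre of its underside.
- white_jar: Bystander: white jar, 63 mm across, 91 mm tall, origin at the centre of its underside.
- drive_top (a point): Centre of the square drive's flat top, 18 mm above drive_seat. A crank not lined up rests on it, its foot 12 to 18 mm above drive_seat, the lower the nearer it is. The drive starts turned by an unknown angle up to 0.6 rad either way from square with the press (this point's axes are the press's); the socket drops on within about 0.12 rad of lining up and 1.5 mm of centred, any of four ways.
Mind the look-alikes: they are no part of the job. What is meant by the casting is not pink or red, and is the larger of those in its own colour.

How it is judged:
By the outcome, as a careful person would: the job done as asked, in the order asked, and still so for the second after the job is handed in, with the robot touching nothing.
It also fails if it takes over 72 s, if anything falls off the work surface, if the arm or the gripper's body presses on something with over 40 N, if the wrist force passes 120 N, or if a joint passes its speed limit or range.

## Working session

There is one attempt and no reset: what is moved stays moved. The work goes in short steps, Python scripts to look and compute and a tool call to move; the robot and the scene stay as the last step left them, time stands still between calls to the robot, and variables do not carry over. Pictures are saved under pics/ and viewed, at most 10 in all, crops included, and the job is handed in when it is done.

Besides the shell and the picture viewer there is one more tool, called after "Emit:" as name(argument=value, ...) on one line, values as JSON. arm_command: Moves the arm, as the interface text tells. Its arguments: {"type":"object","properties":{"moves":{"type":"array"},"newtons":{"type":"number"}},"required":["moves"]}

```bash
ls; mkdir -p pics
python3 - <<'E'
from rig import manip
import cv2,numpy as np
s=manip.read_state();print(s)
ims=[]
for n in ["top","side"]:
    im=manip.snapshot(n); cv2.imwrite(f"pics/{n}0.png",im[:,:,::-1]); c=manip.calibration(n);print(n,c)
E
```

```text
pics
{'time': 0.0, 'joints': array([-1.26360623e+00,  4.91574238e-01,  1.55949364e+00, -1.75815161e-07,
        1.09169516e+00, -1.05601377e-01]), 'joint_velocities': array([-1.01661584e-03, -4.77141244e-04,  4.20089754e-05, -6.71563257e-04,
       -2.30464241e-03,  1.97074831e-04]), 'joint_efforts': array([-6.42148134e-04, -6.18451095e+01, -2.61582667e+01, -1.47641181e-04,
        4.02906648e-03,  7.28999623e-06]), 'tool_pos': array([ 0.2506754 , -0.57225919,  0.2307034 ]), 'tcp_rot': array([-5.82217009e-04,  9.78775729e-01,  2.04933476e-01, -5.89621192e-05]), 'ft_force': array([-0.63122242, -0.78365217, -0.43896145]), 'moment': array([0.01764639, 0.01047783, 0.03834669]), 'grip_force': 0.0, 'gripper_width': 1.001262759426964}
top {'intrinsics': array([[448.528316  ,   0.        , 257.15437945],
       [  0.        , 448.528316  , 192.91253021],
       [  0.        ,   0.        ,   1.        ]]), 'k1': -0.053814934570291954, 'world_from_camera': array([[-0.01361998, -0.98668437,  0.16207542,  0.34857343],
       [-0.99986017,  0.01186643, -0.01178253,  0.00452839],
       [ 0.00970239, -0.16221323, -0.98670803,  1.47276637],
       [ 0.        ,  0.        ,  0.        ,  1.        ]])}
side {'intrinsics': array([[408.02053426,   0.        , 258.39073076],
       [  0.        , 408.02053426, 200.0670676 ],
       [  0.        ,   0.        ,   1.        ]]), 'k1': -0.02366478373771526, 'world_from_camera': array([[-0.83485432, -0.32996529,  0.44061453,  0.02064085],
       [-0.55038671,  0.48635288, -0.67862754,  0.8173458 ],
       [ 0.00962938, -0.80906352, -0.58764231,  0.80732028],
       [ 0.        ,  0.        ,  0.        ,  1.        ]])}
```

Run:
```python
import cv2
a=cv2.imread("pics/top0.png"); cv2.imwrite("pics/top0b.png",cv2.resize(a,(800,600),interpolation=cv2.INTER_CUBIC))
```

```text
(no output)
```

View pics/top0b.png

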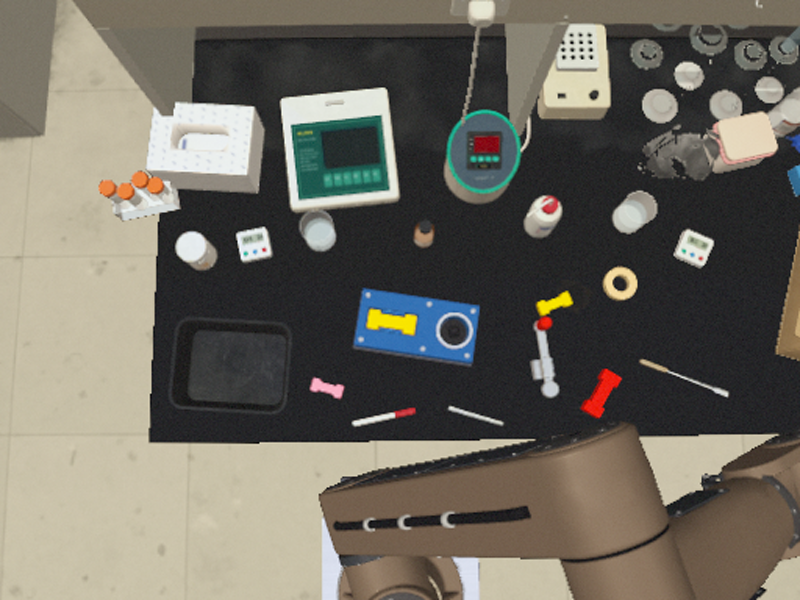

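View pics/side0.png

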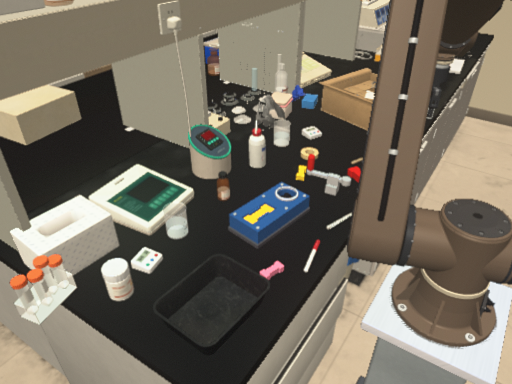

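The top view (800x600 scale) shows the press at (417,327), with the true casting, the large yellow bar, in its cavity at (392,321). Its look-alikes are a small yellow bar (554,302), a pink one (327,387) and a red one (602,393). The crank has its knob at (544,323) and its counterweight at (549,390). The tray is at (232,365).

```bash
cat > h.py <<'E'
import numpy as np,cv2
from rig import manip
def px2w(c,uv,z):
    K=c["intrinsics"];D=np.array([c["k1"],0,0,0,0.]);T=c["world_from_camera"]
    p=cv2.undistortPoints(np.array(uv,float).reshape(-1,1,2),K,D,None).reshape(-1,2)
    d=np.c_[p,np.ones(len(p))]@T[:3,:3].T
    return T[:3,3]+d*((z-T[2,3])/d[:,2])[:,None]
def w2px(c,P):
    T=np.linalg.inv(c["world_from_camera"])
    return cv2.projectPoints(np.array(P,float).reshape(-1,1,3),cv2.Rodrigues(T[:3,:3])[0],T[:3,3],c["intrinsics"],np.array([c["k1"],0,0,0,0.]))[0].reshape(-1,2)
def comps(mask,roi=None,amin=15):
    m=mask.astype(np.uint8)
    if roi: t=np.zeros_like(m);x0,y0,x1,y1=roi;t[y0:y1,x0:x1]=m[y0:y1,x0:x1];m=t
    n,l,st,ce=cv2.connectedComponentsWithStats(m)
    return [(st[i,4],ce[i],np.argwhere(l==i)[:,::-1]) for i in range(1,n) if st[i,4]>=amin]
E
python3 - <<'E'
from h import *
a=cv2.imread("pics/top0.png");h=cv2.cvtColor(a,cv2.COLOR_BGR2HSV).astype(int);H,S,V=h[...,0],h[...,1],h[...,2]
c=manip.calibration("top")
def show(n,m,roi,z,amin=15):
    for ar,ce,p in comps(m,roi,amin):
        r=cv2.minAreaRect(p.astype(np.float32)); b=cv2.boxPoints(r)
        w=px2w(c,b,z); print(n,ar,ce.round(1),px2w(c,ce,z)[0].round(4),"rectc",px2w(c,r[0],z)[0].round(4),"sides",np.linalg.norm(w[1]-w[0]).round(3),np.linalg.norm(w[2]-w[1]).round(3),"dirs",(w[1]-w[0])[:2].round(3))
show("yellow",(H>20)&(H<35)&(S>150)&(V>120),(200,170,400,220),.062)
show("blue",(H>100)&(H<120)&(S>120)&(V>60),(200,170,320,250),.065,200)
show("collar",(S<60)&(V>120),(270,190,315,230),.073)
show("knob",((H<6)|(H>174))&(S>150)&(V>90),(335,195,365,220),.121,10)
show("crankgrey",(S<60)&(V>110),(330,205,370,262),.066)
show("tray",(V<60)&(V>32),(100,190,200,275),.0,300)
E
```

```text
yellow 189 [354.3 193.9] [ 0.5734 -0.3233  0.062 ] rectc [ 0.5737 -0.323   0.062 ] sides 0.075 0.03 dirs [ 0.027 -0.07 ]
yellow 321 [250.3 205.5] [0.5401 0.0101 0.062 ] rectc [0.54   0.0101 0.062 ] sides 0.04 0.098 dirs [ 0.039 -0.006]
blue 1975 [264.  207.7] [ 0.5323 -0.0332  0.065 ] rectc [ 0.5313 -0.0413  0.065 ] sides 0.121 0.246 dirs [ 0.12  -0.018]
collar 167 [290.  211.3] [ 0.5187 -0.1148  0.073 ] rectc [ 0.5196 -0.1163  0.073 ] sides 0.073 0.07 dirs [-0.001 -0.073]
knob 70 [348.3 206.4] [ 0.5256 -0.2892  0.121 ] rectc [ 0.5268 -0.2899  0.121 ] sides 0.028 0.025 dirs [-0.    -0.028]
crankgrey 394 [348.2 234.4] [ 0.444  -0.2967  0.066 ] rectc [ 0.4525 -0.2905  0.066 ] sides 0.046 0.144 dirs [ 0.01  -0.045]
tray 6406 [151.  230.4] [0.4698 0.3374 0.    ] rectc [0.4646 0.3423 0.    ] sides 0.277 0.332 dirs [0.277 0.011]
```

Run:
```python
from h import *
c=manip.calibration("top")
print("cw",px2w(c,[[351.4,249.6]],.066),"knob",px2w(c,[[348.3,206.4]],.121))
print("bottle",px2w(c,[[424/1.5625,228/1.5625]],.1),"tray corners at .066",px2w(c,np.array([[176,319],[291,322],[288,411],[171,408]])/1.5625,.066).round(3))
w=manip.calibration("wrist");s=manip.read_state();T=w["world_from_camera"]
from scipy.spatial.transform import Rotation as R
q=s["tcp_rot"];Rt=R.from_quat([q[1],q[2],q[3],q[0]]).as_matrix()
print("cam in tool",Rt.T@(T[:3,3]-s["tool_pos"]),"\n",Rt.T@T[:3,:3],w["intrinsics"],w["k1"])
```

```text
cw [[ 0.39628637 -0.30482871  0.066     ]] knob [[ 0.52554978 -0.28924711  0.121     ]]
bottle [[ 0.72396355 -0.05879177  0.1       ]] tray corners at .066 [[0.549 0.447 0.066]
 [0.54  0.213 0.066]
 [0.362 0.217 0.066]
 [0.37  0.451 0.066]]
cam in tool [ 0.08141999 -0.00019303 -0.14242456] 
 [[ 3.82731144e-04 -9.47799437e-01 -3.18866869e-01]
 [ 9.99999403e-01  3.64716798e-05  1.09187599e-03]
 [-1.02324984e-03 -3.18867096e-01  9.47798886e-01]] [[289.95338591   0.         253.71741865]
 [  0.         289.95338591 193.67986575]
 [  0.           0.           1.        ]] 0.015977989547494468
```

Emit:
arm_command(moves=[0.05,-0.03,0,-0.187,-1,0.1,-0.06,0,-0.374,-1,0.15,-0.09,0,-0.56,-1,0.2,-0.12,0,-0.75,-1,0.24,-0.15,0,-0.93,-1,0.286,-0.177,0,-1.12,-1,0.286,-0.177,0,-1.31,-1,0.286,-0.177,0,-1.5,-1,0.286,-0.177,0,-1.68,-1,0.286,-0.177,0,-1.87,-1,0.286,-0.177,0,-2.05,-1,0.286,-0.177,0,-2.24,-1], newtons=40)

```text
time: 1.6
tool_pos: [0.4416, -0.2955, 0.2311]
tcp_rot: [-0.0, 0.24, 0.971, 0.0]
ft_force: [-0.5, 0.3, -0.3]
gripper_width: 0.998
grip_force: 0.0
```

Run:
```python
from h import *
c=manip.calibration("wrist");im=manip.snapshot("wrist");cv2.imwrite("pics/w1.png",im[:,:,::-1]);np.save("w1c.npy",c["world_from_camera"])
# predicted
y=.12;o=np.array([.4404,-.2995,0])
f=lambda x,yy,z:o+[np.cos(y)*x-np.sin(y)*yy,np.sin(y)*x+np.cos(y)*yy,z]
print(w2px(c,[f(0,0,.066),f(.085,0,.121),f(-.044,0,.066),f(.02,.009,.066),f(.02,-.009,.066),f(-.02,.009,.066),f(-.02,-.009,.066)]).round(1))
```

```text
[[250.5 176.2]
 [298.8 258.8]
 [226.7 143. ]
 [267.4 186.1]
 [254.1 194.8]
 [246.7 156.7]
 [233.1 166.1]]
```

View pics/w1.png

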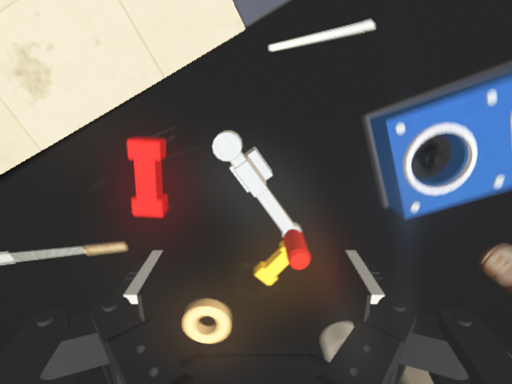

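The wrist view shows the crank with its counterweight at (227,146) and knob top at about (300,257). The well is at (440,158), and the small yellow look-alike bar is at (272,265) beyond the crank.

Run:
```python
from h import *
a=cv2.imread("pics/w1.png");cv2.imwrite("pics/w1z.png",cv2.resize(a[120:280,205:325],None,fx=3.75,fy=3.75,interpolation=cv2.INTER_CUBIC))
```

```text
(no output)
```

View pics/w1z.png

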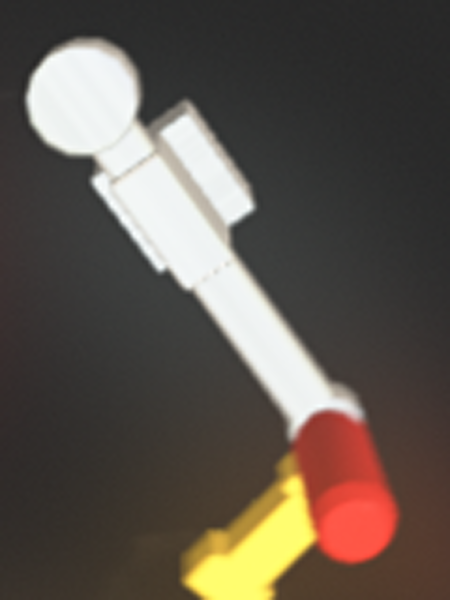

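The zoom confirms it. The counterweight top centre is at (227.1,145.9), the grip block top at (250.6,178.7) and the knob top at (300.2,259.2). Now for the crank's pose, with the well from the same picture.

```bash
cat > tool.py <<'E'
import numpy as np
def yaw(s):
    w,x,y,z=s["tcp_rot"];return np.arctan2(2*(x*y+w*z),1-2*(y*y+z*z))
def goto(s,x,y,z,yw):
    a=yaw(s);d=np.array([x,y])-s["tool_pos"][:2]
    return np.array([np.cos(a)*d[0]+np.sin(a)*d[1], np.sin(a)*d[0]-np.cos(a)*d[1], s["tool_pos"][2]-z, (a-yw+np.pi)%(2*np.pi)-np.pi]).round(4)
E
python3 - <<'E'
from h import *; from tool import *
c=manip.calibration("wrist");c["world_from_camera"]=np.load("w1c.npy")
cw=px2w(c,[[227.1,145.9]],.066)[0];b=px2w(c,[[250.6,178.7]],.066)[0];k=px2w(c,[[300.2,259.2]],.121)[0]
print(cw,b,k,np.linalg.norm((k-cw)[:2]),np.linalg.norm((b-cw)[:2]))
d=(k-cw)[:2];y=np.arctan2(d[1],d[0]);u=d/np.linalg.norm(d)
# averages of hub from each
hub=np.mean([cw[:2]+.044*u,b[:2],k[:2]-.085*u],0);print("yaw",y,"hub",hub)
s=manip.read_state();print(yaw(s),goto(s,*hub,.16,y+np.pi))
# well: collar from wrist pic
a=cv2.imread("pics/w1.png");h=cv2.cvtColor(a,cv2.COLOR_BGR2HSV).astype(int)
m=(h[...,1]<60)&(h[...,2]>130)
for ar,ce,p in comps(m,(395,115,485,205),200):
    cn,_=cv2.findContours((np.isin(np.arange(m.size).reshape(m.shape),p[:,1]*m.shape[1]+p[:,0])).astype(np.uint8),cv2.RETR_EXTERNAL,cv2.CHAIN_APPROX_NONE)
    e=cv2.fitEllipse(cn[0]);print(ar,e,px2w(c,e[0],.073))
E
```

```text
[ 0.39955949 -0.30586077  0.066     ] [ 0.44299011 -0.30072925  0.066     ] [ 0.52585725 -0.28828405  0.121     ] 0.12751495392341486 0.043732720319222936
yaw 0.1382806868227523 hub [ 0.44259941 -0.30017517]
2.6657915770035285 [-0.003  -0.0037  0.071  -0.6141]
1839 ((439.8590393066406, 158.73391723632812), (64.86052703857422, 78.70988464355469), 49.5556526184082) [[ 0.51433653 -0.11484049  0.073     ]]
```

Emit:
arm_command(moves=[-0.003,-0.0037,0.02,-0.187,-1,-0.003,-0.0037,0.04,-0.374,-1,-0.003,-0.0037,0.06,-0.56,-1,-0.003,-0.0037,0.08,-0.614,-1,-0.003,-0.0037,0.12,-0.614,-1,-0.003,-0.0037,0.16,-0.614,-1,-0.003,-0.0037,0.185,-0.614,-1,-0.003,-0.0037,0.195,-0.614,-1,-0.003,-0.0037,0.195,-0.614,1,-0.003,-0.0037,0.195,-0.614,1,-0.003,-0.0037,0.195,-0.614,1,-0.003,-0.0037,0.195,-0.614,1], newtons=60)

```text
time: 3.15
tool_pos: [0.4429, -0.3006, 0.0371]
tcp_rot: [0.0, -0.061, 0.998, -0.001]
ft_force: [-1.1, 0.1, 6.3]
gripper_width: 0.203
grip_force: 58.6
```

Emit:
arm_command(moves=[0,0,-0.03,0,1,0,0,-0.08,0,1,0,0,-0.12,0.1,1,-0.04,0.024,-0.153,0.25,1,-0.08,0.048,-0.153,0.42,1,-0.12,0.072,-0.153,0.6,1,-0.158,0.0945,-0.153,0.78,1,-0.158,0.0945,-0.153,0.92,1,-0.158,0.0945,-0.153,0.92,1,-0.158,0.0945,-0.153,0.92,1])

```text
time: 4.4
tool_pos: [0.5875, -0.1874, 0.1892]
tcp_rot: [-0.0, 0.387, 0.922, -0.0]
ft_force: [0.3, 0.4, -3.6]
gripper_width: 0.2
grip_force: 59.8
```

Run:
```python
from h import *; from tool import *
s=manip.read_state();print(s["tool_pos"],yaw(s),s["ft_force"],s["gripper_width"],s["joints"])
c=manip.calibration("wrist");im=manip.snapshot("wrist");cv2.imwrite("pics/w2.png",im[:,:,::-1]);np.save("w2c.npy",c["world_from_camera"])
print(w2px(c,[[.518,-.115,.073]]))
```

```text
[ 0.5874565  -0.18742521  0.18924571] 2.346835319167259 [ 0.2990284   0.39594687 -3.57293351] 0.19975111649266203 [-4.15867612e-01  5.22171883e-01  1.62727204e+00 -1.28053480e-04
  9.92508836e-01 -1.19183663e+00]
[[255.92656204  72.67765714]]
```

View pics/w2.png

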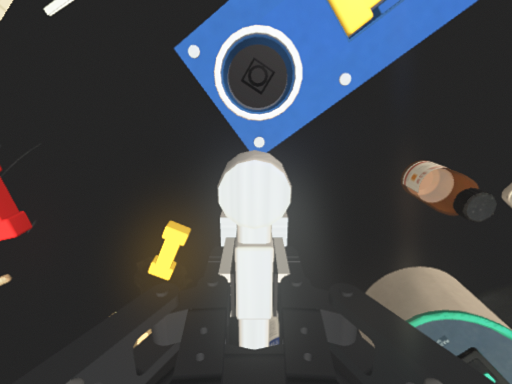

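The wrist view shows the collar centred near (258,73), with the square drive dimly visible inside it as a diamond at (258,75). The crank is held straight, its counterweight at (255,190). I'll enhance the well crop.

Run:
```python
from h import *
a=cv2.imread("pics/w2.png");g=cv2.cvtColor(a,cv2.COLOR_BGR2GRAY)
cr=cv2.resize(g[38:112,220:300],None,fx=7,fy=7,interpolation=cv2.INTER_CUBIC)
cv2.imwrite("pics/w2z.png",np.clip(cr.astype(float)*2.5,0,255).astype(np.uint8))
h=cv2.cvtColor(a,cv2.COLOR_BGR2HSV).astype(int);m=((h[...,1]<70)&(h[...,2]>150)).astype(np.uint8)
c=manip.calibration("wrist");c["world_from_camera"]=np.load("w2c.npy")
cn,_=cv2.findContours(m[0:130,195:320],cv2.RETR_CCOMP,cv2.CHAIN_APPROX_NONE)
for k in cn:
    if len(k)>100: 
        e=cv2.fitEllipse(k);ce=np.array(e[0])+[195,0];P=px2w(c,k.reshape(-1,2)+[195,0],.073)
        A=np.c_[2*P[:,:2],np.ones(len(P))];q=np.linalg.lstsq(A,(P[:,:2]**2).sum(1),rcond=None)[0]
        print(len(k),ce,px2w(c,ce,.073)[0],"circlefit",q[:2],np.sqrt(q[2]+q[0]**2+q[1]**2))
```

```text
259 [257.78741837  72.37136841] [ 0.51893006 -0.11376169  0.073     ] circlefit [ 0.52021255 -0.11507844] 0.03604783821594563
222 [257.62770462  73.05577087] [ 0.51920139 -0.11422226  0.073     ] circlefit [ 0.52015796 -0.11520178] 0.030984006270109457
```

View pics/w2z.png

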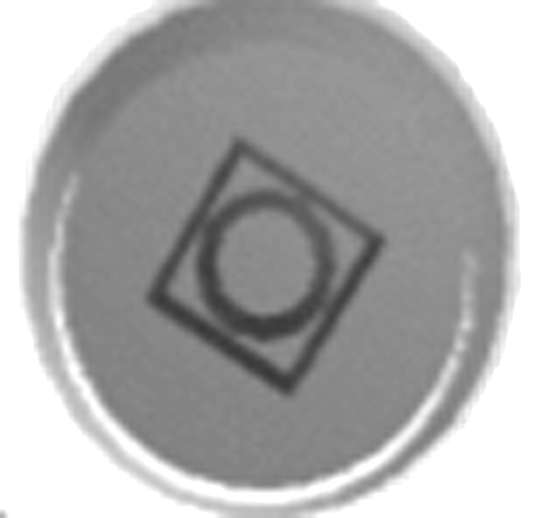

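The enhanced crop shows the square drive's corners at zoomed (240,140), (384,240), (290,392) and (150,298), with the round nose at about (265,263). I'll convert these and check the size against 22 mm.

Run:
```python
from h import *; from tool import *
c=manip.calibration("wrist");c["world_from_camera"]=np.load("w2c.npy")
q=np.array([[240,140],[384,240],[290,392],[150,298]])/7-0.43+[220,38]
P=px2w(c,q,.058)[:,:2];e=np.roll(P,-1,0)-P
print("centre",P.mean(0),"sides",np.linalg.norm(e,axis=1),"ang mod 90",np.arctan2(e[:,1],e[:,0])%(np.pi/2))
print("nose",px2w(c,np.array([[265,263]])/7-.43+[220,38],.063))
s=manip.read_state();print(yaw(s))
```

```text
centre [ 0.52022175 -0.1150719 ] sides [0.02115755 0.02120272 0.02085554 0.02120845] ang mod 90 [0.21464133 0.2009303  0.21501144 0.21517478]
nose [[ 0.51984197 -0.1149424   0.063     ]]
2.3460222557084096
```

Run:
```python
from h import *; from tool import *
c=manip.calibration("wrist");c["world_from_camera"]=np.load("w2c.npy");s=manip.read_state();a=yaw(s)
g=cv2.cvtColor(cv2.imread("pics/w2.png"),cv2.COLOR_BGR2GRAY)
for th in (150,200,225):
    m=(g>th).astype(np.uint8);m[:150]=0;m[235:]=0;m[:,:205]=0;m[:,300:]=0
    k=max(cv2.findContours(m,cv2.RETR_EXTERNAL,cv2.CHAIN_APPROX_NONE)[0],key=len).reshape(-1,2)
    for lim in (195,205):
        kk=k[(k[:,1]<lim)&(k[:,1]>150)]
        P=px2w(c,kk,s["tool_pos"][2]-.0371+.066)[:,:2]
        A=np.c_[2*P,np.ones(len(P))];q=np.linalg.lstsq(A,(P**2).sum(1),rcond=None)[0]
        d=q[:2]-s["tool_pos"][:2]
        print(th,lim,kk.min(0),kk.max(0),"r",np.sqrt(q[2]+q[0]**2+q[1]**2),"tool x,y",d@[np.cos(a),np.sin(a)],d@[np.sin(a),-np.cos(a)])
# exposure profile along cw column
print(g[148:240:3,255]);print(g[185,212:298:3])
print(goto(s,.5202,-.1151,.125,.212+np.pi))
```

```text
150 195 [218 151] [290 194] r 0.014227361095812859 tool x,y 0.04675547261129383 6.492888826998492e-05
150 205 [218 151] [290 204] r 0.014821588795824578 tool x,y 0.04594704129364133 -2.9522649852045134e-05
200 195 [218 160] [290 194] r 0.014757309155850128 tool x,y 0.043680149949005195 -0.00016231829274502432
200 205 [218 160] [290 204] r 0.01473543705677301 tool x,y 0.04370478487999584 -0.0002133445395689321
225 195 [219 160] [289 194] r 0.014601012143992299 tool x,y 0.043528954497502374 -0.00028867237219322385
225 205 [219 160] [289 204] r 0.014636447600211603 tool x,y 0.04347985601888663 -0.00031025027863126084
[115 158 165 174 231 238 238 238 238 238 238 238 238 238 238 238 239 238
 238 238 238 238 238 238 238 238 236 236 236 237 237]
[ 59  60 132 237 235 237 233 233 233 234 237 240 237 235 238 239 239 237
 234 235 239 239 238 236 234 234 173  66  65]
[ 0.0988  0.0027  0.0643 -1.0076]
```

Run:
```python
from h import *
c=manip.calibration("wrist")
def go(pic,cf,roi,zs,ths):
    c["world_from_camera"]=np.load(cf);g=cv2.cvtColor(cv2.imread(pic),cv2.COLOR_BGR2GRAY)
    for th in ths:
        m=(g>th).astype(np.uint8);t=np.zeros_like(m);x0,y0,x1,y1=roi;t[y0:y1,x0:x1]=m[y0:y1,x0:x1]
        k=max(cv2.findContours(t,cv2.RETR_EXTERNAL,cv2.CHAIN_APPROX_NONE)[0],key=len).reshape(-1,2)
        k=k[(k[:,1]<y1-1)&(k[:,0]>x0)&(k[:,0]<x1-1)]
        for z in zs:
            P=px2w(c,k,z)[:,:2];q=np.linalg.lstsq(np.c_[2*P,np.ones(len(P))],(P**2).sum(1),rcond=None)[0]
            print(pic,th,z,"r",np.sqrt(q[2]+q[:2]@q[:2]).round(4),q[:2].round(4))
go("pics/w1.png","w1c.npy",(205,125,245,150),(.066,),(100,170,200))
go("pics/w2.png","w2c.npy",(205,150,300,200),(.218,.208,.2),(200,))
# grip block width & hub width in w2
g=cv2.cvtColor(cv2.imread("pics/w2.png"),cv2.COLOR_BGR2GRAY);print(g[232,210:300:2]);print(g[270,225:285:2])
```

```text
pics/w1.png 100 0.066 r 0.0157 [ 0.3991 -0.3054]
pics/w1.png 170 0.066 r 0.0152 [ 0.3998 -0.3061]
pics/w1.png 200 0.066 r 0.0145 [ 0.3996 -0.3063]
pics/w2.png 200 0.218 r 0.0147 [ 0.5568 -0.1565]
pics/w2.png 200 0.208 r 0.016 [ 0.5592 -0.1589]
pics/w2.png 200 0.2 r 0.017 [ 0.5611 -0.1609]
[ 71  71  72  73  72 147 236 236 235 236 235 236 237 188 200 222 235 239
 238 240 240 239 237 236 237 237 237 237 237 233 218 230 236 236 236 236
 236 235 238  88  74  75  73  72  71]
[162 162 162  88  74 152 227 238 239 239 239 240 240 239 238 238 237 237
 237 237 237 237 236 233 123  75 109 162 161 161]
```

```bash
python3 - <<'E'
from h import *
c=manip.calibration("wrist");c["world_from_camera"]=np.load("w2c.npy")
w=lambda a,b,z:np.linalg.norm(np.diff(px2w(c,[a,b],z),axis=0)).round(4)
for f in (.152,.147,.142,.137): print(f,"hub38",w([219.5,232],[287.5,232],f+.03),"block18",w([234.5,270],[273,270],f+.066))
E
python3 - <<'E'
from h import *
g=manip.snapshot("side");cv2.imwrite("pics/s2.png",g[:,:,::-1])
c=manip.calibration("side")
# knob predicted: top & bottom of red at xy = tcp+.085*(crank x)
import tool
s=manip.read_state();a=tool.yaw(s);x=s["tool_pos"][0]-.085*np.cos(a);y=s["tool_pos"][1]-.085*np.sin(a)
for f in (.152,.142):print(f,w2px(c,[[x,y,f+.121],[x,y,f+.063]]).round(1).tolist())
h=cv2.cvtColor(g,cv2.COLOR_RGB2HSV).astype(int);m=((h[...,0]<6)|(h[...,0]>174))&(h[...,1]>150)&(h[...,2]>80)
for ar,ce,p in comps(m,None,12):print(ar,ce.round(1),p.min(0),p.max(0))
E
```

```text
0.152 hub38 0.0388 block18 0.0175
0.147 hub38 0.04 block18 0.0182
0.142 hub38 0.0413 block18 0.019
0.137 hub38 0.0426 block18 0.0198
0.152 [[276.5, 109.2], [275.9, 125.7]]
0.142 [[276.4, 112.1], [275.8, 128.5]]
39 [256.6 131.8] [252 128] [260 135]
77 [207.6 135.1] [201 131] [214 140]
48 [316.4 243.8] [313 239] [319 249]
```

Emit:
arm_command(moves=[0.03,0.001,0.01,-0.18,1,0.06,0.002,0.02,-0.36,1,0.0988,0.0027,0.03,-0.54,1,0.0988,0.0027,0.045,-0.72,1,0.0988,0.0027,0.055,-0.9,1,0.0988,0.0027,0.065,-1.008,1,0.0988,0.0027,0.075,-1.008,1,0.0988,0.0027,0.084,-1.008,1,0.0988,0.0027,0.084,-1.008,1,0.0988,0.0027,0.084,-1.008,1])

```text
time: 5.75
tool_pos: [0.5209, -0.1147, 0.1055]
tcp_rot: [0.0, -0.105, 0.994, -0.0]
ft_force: [-0.1, 0.1, -3.1]
gripper_width: 0.2
grip_force: 59.7
```

Run:
```python
from h import *; from tool import *
s=manip.read_state();print(s["tool_pos"],yaw(s)%(2*np.pi),s["ft_force"],s["moment"],goto(s,.5202,-.1151,.088,.212+np.pi),s["joints"])
```

```text
[ 0.52093343 -0.11470904  0.10550045] 3.3517341802477336 [-0.08902626  0.11439076 -3.08734054] [0.01779254 0.0640093  0.00211328] [ 0.0008 -0.0002  0.0175 -0.0019] [-3.40557371e-01  5.31097029e-01  1.90986224e+00 -1.39030979e-04
  7.00233126e-01 -2.12138888e+00]
```

Emit:
arm_command(moves=[0.0008,-0.0002,0.003,0,1,0.0008,-0.0002,0.006,0,1,0.0008,-0.0002,0.008,0,1,0.0008,-0.0002,0.009,0,1,0.0008,-0.0002,0.009,0,1])

```text
time: 6.38
tool_pos: [0.52, -0.115, 0.0962]
tcp_rot: [-0.0, -0.105, 0.994, -0.0]
ft_force: [-0.2, -0.3, -2.6]
gripper_width: 0.198
grip_force: 59.7
```

Still free at foot height of about 59 mm. I'll continue down slowly.

Emit:
arm_command(moves=[0,0,0.002,0,1,0,0,0.004,0,1,0,0,0.005,0,1,0,0,0.005,0,1])

```text
time: 6.88
tool_pos: [0.52, -0.115, 0.0912]
tcp_rot: [-0.0, -0.105, 0.994, 0.0]
ft_force: [-0.4, 0.3, -1.8]
gripper_width: 0.2
grip_force: 59.7
```

Emit:
arm_command(moves=[0,0,0.002,0,1,0,0,0.004,0,1,0,0,0.006,0,1,0,0,0.008,0,1,0,0,0.0085,0,1,0,0,0.0085,0,1])

```text
time: 7.62
tool_pos: [0.5201, -0.115, 0.0828]
tcp_rot: [0.0, -0.105, 0.994, -0.0]
ft_force: [-0.5, -0.1, -3.5]
gripper_width: 0.204
grip_force: 59.7
```

Emit:
arm_command(moves=[0,0,0.0006,0,1,0,0,0.0012,0,1,0,0,0.0015,0,1,0,0,0.0015,0,1])

```text
time: 8.12
tool_pos: [0.5201, -0.1151, 0.082]
tcp_rot: [0.0, -0.105, 0.994, -0.0]
ft_force: [-2.3, -0.9, 6.8]
gripper_width: 0.203
grip_force: 61.5
```

Contact at home height: foot at 45 mm and about 10 N. Now wind clockwise.

Emit:
arm_command(moves=[0,0,-0.0006,0.08,1,0,0,-0.0006,0.2,1,0,0,-0.0006,0.32,1,0,0,-0.0006,0.44,1,0,0,-0.0006,0.56,1,0,0,-0.0006,0.68,1,0,0,-0.0006,0.8,1,0,0,-0.0006,0.92,1,0,0,-0.0006,1.04,1,0,0,-0.0006,1.16,1,0,0,-0.0006,1.2,1,0,0,-0.0006,1.2,1])

```text
time: 9.62
tool_pos: [0.5201, -0.114, 0.0821]
tcp_rot: [-0.0, 0.475, 0.88, 0.0]
ft_force: [1.1, 8.7, 1.3]
gripper_width: 0.2
grip_force: 60.4
```

Run:
```python
from h import *; from tool import *
s=manip.read_state();print(s["tool_pos"],yaw(s)%(2*np.pi),s["ft_force"],s["moment"],s["grip_force"],s["joints"][5])
```

```text
[ 0.52011185 -0.11404956  0.08211878] 2.15175666490358 [1.10556318 8.74108762 1.26748408] [ 1.62673169 -0.28970902  0.11987335] 60.36620914936066 -0.92262815389388
```

Emit:
arm_command(moves=[0,0,0,0.1,1,0,0,0,0.22,1,0,0,0,0.34,1,0,0,0,0.46,1,0,0,0,0.58,1,0,0,0,0.7,1,0,0,0,0.82,1,0,0,0,0.94,1,0,0,0,1.06,1,0,0,0,1.15,1,0,0,0,1.15,1])

```text
time: 11.0
tool_pos: [0.5211, -0.1143, 0.0822]
tcp_rot: [0.0, 0.877, 0.48, 0.001]
ft_force: [4.8, 7.6, -2.4]
gripper_width: 0.201
grip_force: 59.9
```

Run:
```python
from h import *; from tool import *
s=manip.read_state();print(s["tool_pos"],yaw(s)%(2*np.pi),s["ft_force"],s["moment"],s["grip_force"],s["joints"][5])
```

```text
[ 0.52110104 -0.11428332  0.08218334] 1.0009424353690093 [ 4.82383368  7.56747114 -2.40502394] [ 1.53471048 -1.08005068  0.08970882] 59.89495575428009 0.22811273468286403
```

Emit:
arm_command(moves=[0,0,0,0.05,1,0,0,0,0.1,1,0,0,0,0.14,1,0,0,0,0.18,1,0,0,0,0.18,1])

```text
time: 11.62
tool_pos: [0.5212, -0.1144, 0.0822]
tcp_rot: [0.0, 0.917, 0.399, 0.001]
ft_force: [6.8, 7.2, -2.8]
gripper_width: 0.198
grip_force: 59.8
```

Run:
```python
from h import *; from tool import *
s=manip.read_state();print(s["tool_pos"],yaw(s)%(2*np.pi),s["ft_force"],s["moment"],s["grip_force"],s["joints"][5])
```

```text
[ 0.52120848 -0.11438016  0.08220763] 0.821744123862871 [ 6.81805756  7.22317434 -2.84283375] [ 1.44506018 -1.14039079  0.161015  ] 59.83200430870056 0.4073290113923046
```

Emit:
arm_command(moves=[0,0,0,0.03,1,0,0,0,0.06,1,0,0,0,0.08,1,0,0,0,0.08,1])

```text
time: 12.12
tool_pos: [0.5212, -0.1144, 0.0822]
tcp_rot: [0.001, 0.932, 0.363, 0.001]
ft_force: [5.9, 7.1, -3.2]
gripper_width: 0.2
grip_force: 60.0
```

Run:
```python
from h import *; from tool import *
s=manip.read_state();print(s["tool_pos"],yaw(s)%(2*np.pi),s["ft_force"],s["moment"],s["grip_force"],s["joints"][5])
c=manip.calibration("top");a=manip.snapshot("top");cv2.imwrite("pics/top3.png",a[:,:,::-1])
h=cv2.cvtColor(a,cv2.COLOR_RGB2HSV).astype(int);m=(h[...,0]>20)&(h[...,0]<35)&(h[...,1]>150)&(h[...,2]>120)
for ar,ce,p in comps(m,(200,170,330,230),15):
    r=cv2.minAreaRect(p.astype(np.float32));print(ar,ce,px2w(c,[ce],.086),r)
```

```text
[ 0.52124452 -0.11442881  0.08221792] 0.7432941210275519 [ 5.94500314  7.12766836 -3.19101239] [ 1.43413647 -1.20381657  0.67104667] 59.99783635139465 0.48635120781221974
328 [250.33231707 204.88719512] [[0.5387654  0.00976495 0.086     ]] ((250.34100341796875, 204.78321838378906), (30.867610931396484, 12.696776390075684), 8.746161460876465)
```

The moment jumped from 0.16 to 0.67 N m at a total turn of 2.6 rad, which is the stop. I'll relax a little, release and rise.

Emit:
arm_command(moves=[0,0,0,-0.03,1,0,0,0,-0.03,0,0,0,0,-0.03,-0.4,0,0,0,-0.03,-0.4,0,0,-0.02,-0.03,-0.4,0,0,-0.06,-0.03,-0.4,0,0,-0.11,-0.03,-0.4,0,0,-0.16,-0.03,-1,0,0,-0.16,-0.03,-1,0,0,-0.16,-0.03,-1])

```text
time: 13.42
tool_pos: [0.5196, -0.1149, 0.2413]
tcp_rot: [-0.0, 0.926, 0.377, -0.0]
ft_force: [-0.6, 0.1, -0.8]
gripper_width: 0.999
grip_force: 0.0
```

Run:
```python
from h import *; from tool import *
s=manip.read_state();print(s["tool_pos"],yaw(s),s["ft_force"],s["joints"])
c=manip.calibration("wrist");im=manip.snapshot("wrist");cv2.imwrite("pics/w4.png",im[:,:,::-1]);np.save("w4c.npy",c["world_from_camera"])
h=cv2.cvtColor(im,cv2.COLOR_RGB2HSV).astype(int);m=(h[...,0]>20)&(h[...,0]<35)&(h[...,1]>150)&(h[...,2]>90)
for ar,ce,p in comps(m,None,100):print(ar,ce,px2w(c,[ce],.086),p.min(0),p.max(0))
```

```text
[ 0.51961193 -0.11491614  0.24129244] 0.7720661215174555 [-0.62799946  0.12188732 -0.84572251] [-3.41747555e-01  3.48663329e-01  1.77253484e+00 -1.42094891e-04
  1.02101666e+00  4.57057030e-01]
695 [189.15683453  72.35539568] [[5.50173089e-01 4.27951271e-04 8.60000000e-02]] [155  12] [223 124]
1101 [395.03360581 236.373297  ] [[ 0.5813464  -0.27856374  0.086     ]] [366 217] [424 256]
```

View pics/w4.png

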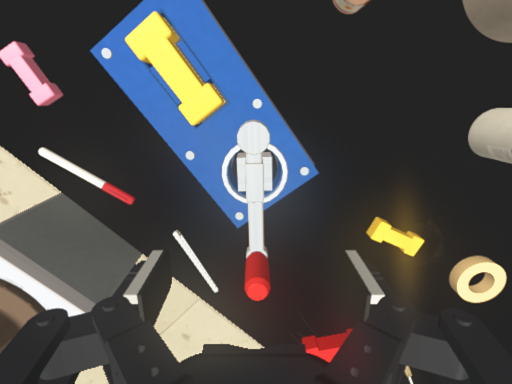

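The picture shows the crank home with its hub inside the collar at (254,172), and the casting standing proud at (175,68). Next I'll move over the casting.

Emit:
arm_command(moves=[0.05,-0.03,0,-0.18,-1,0.1017,-0.06,0.02,-0.36,-1,0.1017,-0.076,0.04,-0.54,-1,0.1017,-0.076,0.04,-0.644,-1,0.1017,-0.076,0.04,-0.644,-1,0.1017,-0.076,0.04,-0.644,-1])

```text
time: 14.22
tool_pos: [0.5398, 0.0102, 0.2013]
tcp_rot: [-0.0, 0.76, 0.649, -0.0]
ft_force: [-0.3, -0.1, -0.2]
gripper_width: 0.995
grip_force: 0.0
```

Run:
```python
from h import *; from tool import *
s=manip.read_state();a=yaw(s);print(s["tool_pos"],a,s["joints"])
c=manip.calibration("wrist");im=manip.snapshot("wrist");cv2.imwrite("pics/w5.png",im[:,:,::-1])
h=cv2.cvtColor(im,cv2.COLOR_RGB2HSV).astype(int);m=(h[...,0]>20)&(h[...,0]<35)&(h[...,1]>150)
for vt in (90,180,220):
  for ar,ce,p in comps(m&(h[...,2]>vt),None,300):
    k=cv2.convexHull(p.astype(np.int32)).reshape(-1,2);P=px2w(c,k,.086)[:,:2].astype(np.float32)
    r=cv2.minAreaRect(P*1000);print(vt,ar,ce.round(1),p.min(0),p.max(0),np.round(r[0],1),np.round(r[1],1),np.deg2rad(r[2]))
print(goto(s,.5395,.0105,.2,1.416))
t=manip.snapshot("top");cv2.imwrite("pics/top4.png",t[:,:,::-1])
```

```text
[0.53978699 0.01020463 0.20133391] 1.413505716474496 [-1.03432136e-01  4.05621310e-01  1.80298611e+00 -8.81474644e-05
  9.33890814e-01  5.39109821e-02]
[ 0.0002 -0.0003  0.0013 -0.0025]
```

View pics/w5.png

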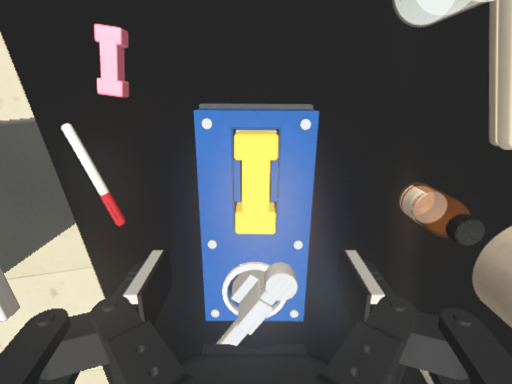

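The casting is upright at (256,182), columns 235–278 and rows 130–234, aligned with the fingers. The crank is home beside it. I'll compute the offset.

Run:
```python
from h import *; from tool import *
s=manip.read_state();a=yaw(s);c=manip.calibration("wrist")
im=cv2.imread("pics/w5.png").astype(int);m=(im[...,2]>200)&(im[...,1]>150)&(im[...,0]<90)
for ar,ce,p in comps(m,(200,100,320,250),300):
    print(ar,p.min(0),p.max(0))
    for r in (140,165,180,195,225): 
        x=p[p[:,1]==r][:,0];P=px2w(c,[[x.min()-.5,r],[x.max()+.5,r]],.086);d=P.mean(0)-s["tool_pos"]
        print(r,x.min(),x.max(),"w",np.linalg.norm(P[1]-P[0]).round(4),"tool x,y",(d[:2]@[np.cos(a),np.sin(a)]).round(4),(d[:2]@[np.sin(a),-np.cos(a)]).round(4))
    E=px2w(c,[[256,p[:,1].min()-.5],[256,p[:,1].max()+.5]],.086)-s["tool_pos"];print("ends tool x",E[:,:2]@[np.cos(a),np.sin(a)])
# tray
c=manip.calibration("top");t=cv2.cvtColor(cv2.imread("pics/top4.png"),cv2.COLOR_BGR2GRAY)
print(px2w(c,np.array([[190,333],[284,333],[284,401],[188,401]])/1.5625,.0095).round(3))
```

```text
[[0.527 0.434 0.01 ]
 [0.525 0.235 0.01 ]
 [0.383 0.234 0.01 ]
 [0.385 0.433 0.01 ]]
```

Run:
```python
from h import *; from tool import *
s=manip.read_state();a=yaw(s);c=manip.calibration("wrist")
im=cv2.imread("pics/w5.png").astype(int);print(im[180,256],im[140,256],im[225,256])
m=(im[...,2]-im[...,0]>120)&(im[...,1]>110)
for r in (140,165,180,195,225):
    x=np.where(m[r,215:300])[0]+215;P=px2w(c,[[x.min()-.5,r],[x.max()+.5,r]],.086);d=P.mean(0)-s["tool_pos"]
    print(r,x.min(),x.max(),"w",np.linalg.norm(P[1]-P[0]).round(4),"tool x,y",(d[:2]@[np.cos(a),np.sin(a)]).round(4),(d[:2]@[np.sin(a),-np.cos(a)]).round(4))
y=np.where(m[100:260,256])[0]+100;E=px2w(c,[[256,y.min()-.5],[256,y.max()+.5]],.086)-s["tool_pos"];print(y.min(),y.max(),"ends tool x",E[:,:2]@[np.cos(a),np.sin(a)])
```

```text
[118 253 255] [116 253 255] [123 253 255]
140 234 277 w 0.0389 tool x,y 0.0449 0.0011
165 242 269 w 0.0255 tool x,y 0.0223 0.0011
180 242 269 w 0.0259 tool x,y 0.0081 0.0012
195 242 268 w 0.0254 tool x,y -0.0065 0.0007
225 235 275 w 0.04 tool x,y -0.0374 0.0008
131 233 ends tool x [ 0.05309977 -0.04661286]
```

Emit:
arm_command(moves=[0.002,0.001,0.04,0,-1,0.002,0.001,0.08,0,-1,0.002,0.001,0.11,0,-1,0.002,0.001,0.125,0,-1,0.002,0.001,0.133,0,-1,0.002,0.001,0.133,0,-1,0.002,0.001,0.133,0,1,0.002,0.001,0.133,0,1,0.002,0.001,0.133,0,1,0.002,0.001,0.133,0,1], newtons=50)

```text
time: 15.58
tool_pos: [0.5413, 0.0122, 0.0694]
tcp_rot: [0.0, 0.76, 0.65, 0.0]
ft_force: [-1.4, 0.1, 5.6]
gripper_width: 0.287
grip_force: 50.9
```

Emit:
arm_command(moves=[0,0,-0.01,0,1,0,0,-0.02,0,1,0,0,-0.04,0,1,0,0,-0.07,0,1,0,0,-0.1,0,1,0,0,-0.1,0,1])

```text
time: 16.32
tool_pos: [0.5419, 0.0122, 0.1713]
tcp_rot: [0.002, 0.76, 0.65, 0.001]
ft_force: [-0.0, -0.8, -1.3]
gripper_width: 0.293
grip_force: 50.3
```

Run:
```python
from h import *; from tool import *
s=manip.read_state();print(s["tool_pos"],yaw(s),s["ft_force"],s["gripper_width"],s["grip_force"],goto(s,.455,.334,.1,1.57))
im=manip.snapshot("wrist");cv2.imwrite("pics/w6.png",im[:,:,::-1])
```

```text
[0.54193113 0.0122052  0.17125972] 1.4163454288498567 [-0.0121048  -0.84998221 -1.25144965] 0.29294998804031486 50.27562439441681 [ 0.3046 -0.1354  0.0713 -0.1537]
```

View pics/w6.png

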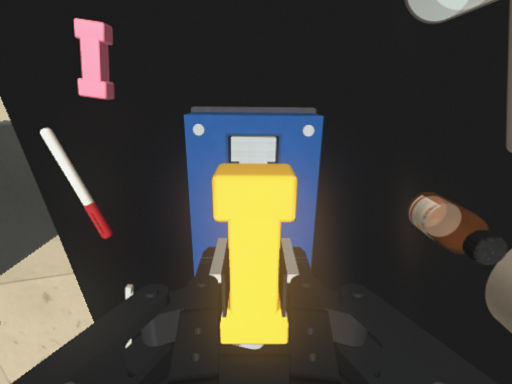

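The casting is held level at (255,255) in the fingers, with the empty cavity behind it. On to the tray.

Emit:
arm_command(moves=[0.04,-0.018,0,0,1,0.09,-0.04,0,0,1,0.14,-0.062,0,-0.04,1,0.19,-0.085,0,-0.08,1,0.24,-0.107,0,-0.12,1,0.28,-0.125,0.01,-0.15,1,0.305,-0.135,0.03,-0.15,1,0.305,-0.135,0.06,-0.15,1,0.305,-0.135,0.09,-0.15,1,0.305,-0.135,0.12,-0.15,1,0.305,-0.135,0.135,-0.15,1,0.305,-0.135,0.142,-0.15,1])

```text
time: 17.88
tool_pos: [0.4544, 0.3341, 0.0259]
tcp_rot: [-0.0, 0.709, 0.705, -0.001]
ft_force: [-0.7, 0.7, -1.0]
gripper_width: 0.288
grip_force: 50.2
```

Emit:
arm_command(moves=[0,0,0.003,0,1,0,0,0.005,0,1,0,0,0.006,0,1,0,0,0.006,0,1])

```text
time: 18.38
tool_pos: [0.4548, 0.3345, 0.0212]
tcp_rot: [0.0, 0.709, 0.706, 0.0]
ft_force: [0.4, 0.6, -1.9]
gripper_width: 0.29
grip_force: 50.2
```

Emit:
arm_command(moves=[0,0,0.0007,0,1,0,0,0.0014,0,1,0,0,0.0014,0,1])

```text
time: 18.75
tool_pos: [0.4547, 0.3344, 0.0194]
tcp_rot: [0.0, 0.709, 0.705, -0.0]
ft_force: [0.5, -0.9, -0.1]
gripper_width: 0.291
grip_force: 50.2
```

Emit:
arm_command(moves=[0,0,0.0006,0,1,0,0,0.0012,0,1,0,0,0.0012,0,1])

```text
time: 19.12
tool_pos: [0.4548, 0.3345, 0.0187]
tcp_rot: [0.0, 0.709, 0.706, 0.0]
ft_force: [-1.7, 1.1, 6.5]
gripper_width: 0.29
grip_force: 51.2
```

Floor contact at about 7 N. I'll release gently and retreat.

Emit:
arm_command(moves=[0,0,-0.0005,0,0.3,0,0,-0.0005,0,0,0,0,-0.0005,0,-0.2,0,0,-0.0005,0,-0.2,0,0,-0.02,0,-0.2,0,0,-0.07,0,-0.2,0,0,-0.13,0,-0.2,0,0,-0.18,0,-0.2,0,0,-0.18,0,-0.2])

```text
time: 20.25
tool_pos: [0.4557, 0.335, 0.2019]
tcp_rot: [0.001, 0.709, 0.706, 0.003]
ft_force: [0.7, -0.4, -1.4]
gripper_width: 0.597
grip_force: 0.0
```

Run:
```python
from h import *
s=manip.read_state();print(s["tool_pos"],s["ft_force"],s["gripper_width"])
a=manip.snapshot("wrist");b=manip.snapshot("side")
cv2.imwrite("pics/fin.png",np.hstack([cv2.resize(a,(400,300)),cv2.resize(b,(400,300))])[:,:,::-1])
```

```text
[0.45574935 0.335044   0.20189502] [ 0.68085353 -0.35775837 -1.35789357] 0.5968092293068578
```

View pics/fin.png

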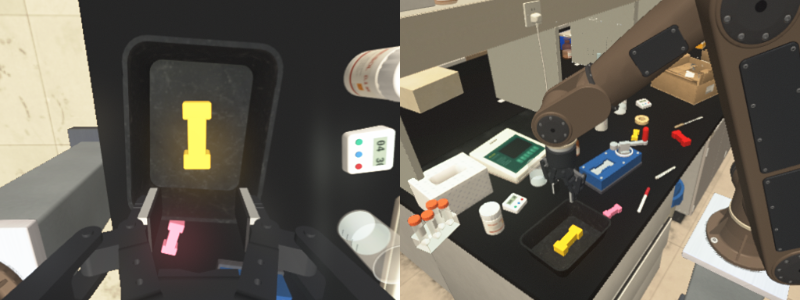

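The casting lies flat mid-tray, at (197,135) in the wrist half and (568,240) in the side half. The crank is still on its drive at about (625,150), and the bystanders have not moved.

```bash
python3 -c "
from rig import manip
print(manip.finish_job())"
```

```text
the job is handed in; nothing more can be done
None
```

The job is handed in at about 20 s: the crank is seated and wound to its stop, the casting lies flat on the tray floor, and the bystanders look unmoved. I set the crank's angle from an enhanced wrist picture that showed the drive, so it dropped home first time with no turning by feel.

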